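Index the length stop of a tube cut-off jig and load the tube

TASK

Set the length stop of the tube cut-off jig to the hole beside the red marker clip: pull the black plunger knob up out of its parking hole, slide the blue stop carriage along, and let the pin spring fully home in that hole, without forcing the pin sideways. Then lay the brass square tube in the jig's wooden channel and push it gently along until its end butts against the steel stop finger. Let go of everything and leave the other things on the bench alone.

Things in the scene. Friction and masses are not known exactly. Their poses are not given: they have to be found in the camera images.
- jig: tube cut-off jig screwed to the bench: aluminium base plate 150x292x12 mm with a wooden channel in front and steel rails with a blue stop carriage behind it. Origin on the bench under it; x = away from the robot, y = along the jig (to the left), z up. The base reaches x -70..80 mm, y -132..160 mm. The pin starts in the parking hole, at x 18, y -86 mm.
- channel_mid (a point): point on the channel's floor where the saw slit crosses it (jig x -47, y 70, z 30 mm); axes as the jig's. The beech channel runs along y from 170 mm right of this point to 86 mm left of it; 19 mm wide between its lips, which are 6 mm high with flared tops 25 mm apart; 33 mm wide outside.
- rail_mid (a point): fixed point midway between the two steel rails (jig x 18, y -4, z 22 mm), axes as the jig's; the carriage slides only along y, the pin from 82 mm right of this point (parked) to 48 mm left. Between the rails lies the brass index strip, its top level with this point, with three holes 32 mm apart. It is clamped in slots and was shifted as a whole along y to suit the blade.
- red_clip: red marker clip 10 mm wide on the far edge of the jig's base, beside the hole to be used; origin at its middle, axes as the jig's. That hole lies up to 9 mm to the one or other side of the clip along y: how much is not known. Two bare steel clips mark the other holes; the red one may be any of the three (jig y -36, -4 or 28 mm). The clips stay put.
- knob (a point): middle of the grip part of the black plunger knob that stands on the carriage, on the pin's axis: 27 mm in diameter, from 6 mm below to 8 mm above this point; a thinner neck and a 23 mm hexagon are below. It is 72 mm above the bench when the pin is home and rises with the knob. The knob does not turn.
- plunger (a joint): how far knob and pin are pulled up, m: 0 = pin home in a hole, 0.0075 = pin tip rides on the strip (0.0079 on the parking block), 0.0115 = fully up. A spring pulls down with 4 N (home) to 8.6 N (up). Let go between holes, the pin rides on the strip and drops by itself when slid slowly (15 mm/s or less) over a hole; it must come within about 1 mm of the middle.
- index_pin: the steel pin under the knob, 8 mm in diameter; origin on its axis, at bench height when home; axes as the jig's. It goes 7.5 mm into a hole, with 0.8 mm play either way along y. The carriage slides with 4 N of friction, 6 N with the pin riding; once the pin has dropped in it is locked. More than 25 N between pin and jig bends the pin.
- stop_face (a point): middle of the face of the steel stop finger that reaches from the carriage over the channel; 8 mm above the channel's floor; axes as the jig's. The face looks along +y, is 15 mm wide, reaches 6.5 mm below and 12 mm above the origin, and is 15 mm further in +y than the pin. It is 11 mm thick. More than 20 N from the tube bends it.
- stop_carriage: blue stop carriage on the rails, 57x52 mm, top 36 mm above the bench, with the stop finger and the plunger; origin on the pin's axis at bench height, axes as the jig's. It slides only along y.
- tube: brass square tube, 16x16 mm, 110 mm long along its y, about 0.1 kg, lying loose on the bench left of the jig. Origin at the middle of its underside.
- tube_mid (a point): the middle of the brass tube, 8 mm above its underside, 55 mm from either end; axes as the tube's.
- calliper: a steel vernier calliper, 58x166x6 mm, lying at the front left; leave it alone
- wax_block: a block of amber saw wax, 30x62x18 mm, lying at the front right; leave it alone
- bench_brush: a long-handled wooden bench brush, 24x195x24 mm, lying at the front edge; leave it alone
- loupe: a black eye loupe like a small cup, 37 mm across, 26 mm high; leave it alone
- oil_bottle: a white oil bottle with a red cap, 34 mm across, 99 mm high, standing left of the jig; leave it alone
- matchbox: a red and tan matchbox, 36x52x14 mm; leave it alone
Not all that is in view belongs to the job. Leave any orange look-alike of the tube alone.

How it is judged (in metres and radians):
On the way, in this order (a step that is already met when the one before it is completed fails the run):
1. the knob has been pulled up, the pin clear of the parking hole, and the carriage slid off it (value of joint plunger above 0.0065 m and y of index_pin in the frame of jig above -0.071 m), for 0.1 s.
2. the pin sits fully home in the hole beside the red clip (value of joint plunger below 0.0018 m and y of index_pin in the frame of red_clip between -0.012 and 0.012 m), for 0.3 s.
At the end, for the whole second after the job is handed in: The pin is fully home (within 1.8 mm) in the hole beside the red clip (pin within 12 mm of the clip along the jig); the tube lies at rest flat on the channel's floor (height within 2 mm), between the lips and in line with them (0.06 rad), its end against the stop finger (gap under 2 mm) (all of step 2 and y of tube_mid in the frame of stop_face between 0.052 and 0.057 m and x of tube_mid in the frame of stop_face between -0.004 and 0.004 m and z of tube_mid in the frame of jig between 0.036 and 0.04 m and angle between the y axis of tube and the y axis of jig, either way round below 0.06 rad and linear speed of tube below 0.01 m/s); the robot touches nothing.
It fails at once if the pin forced sideways: more than 25 N between pin and jig (contact force between index_pin and jig above 25 N).
It fails at once if the tube rammed against the stop finger with more than 20 N (contact force between tube and stop_carriage above 20 N).
It fails at once if another thing on the bench moved more than 20 mm (distance of any of calliper, wax_block, bench_brush, loupe, oil_bottle, matchbox from where it was at the start of the episode above 0.02 m).
It also fails if it takes over 61 s, if anything falls off the work surface, if the arm or the gripper's body presses on something with over 40 N, if the wrist force passes 120 N, or if a joint passes its speed limit or range.

ROBOT

A 6-joint arm with a two-finger parallel gripper is mounted at the origin on a cart in front of the work surface, level with it; the furniture and walls round the work are solid. World frame = base frame: x ahead of the robot, y to its left, z up, the work surface at z = 0. Lengths are in mm, angles in rad, forces in N, time in s.
With the tool pointing down it reaches from about 275 to 825 mm from the base axis. Payload 4.9 kg.
Tool frame: the origin (TCP) lies at the very end of the fingers, on their centre line; the grasp point (between the pads) lies 19 mm behind it; z points along the fingers, y is the line along which they close (so a half turn about z gives the same grasp; the last joint's range is limited). The gripper opens to 85 mm and grips with 20 to 120 N. Pads are 22 mm wide; open, the fingers measure 114 mm over their backs; the gripper's body (76 mm by 85 mm) begins 54 mm behind the grasp point. The pads swing forward as they close: fully open they stand 13 mm farther back than shut.
Start: joints at [-0.134, 0.326, -0.193, 1.052, 0, 1.437], TCP at [550.017, 0.009, 231.281] pointing down, gripper open.
Joint ranges: [-2.65, 2.65], [-0.97, 1.79], [-1.3, 1.35], [-1.93, 2.1], [-1.47, 1.37], [-3.14, 3.14]. Speed limits (rad/s): [2.57, 2.57, 3.14, 3.14, 3.14, 3.14].

INTERFACE

Orientations are given as [roll, pitch, yaw] about the fixed x, y, z axes, in that order (R = Rz(yaw) Ry(pitch) Rx(roll)).
In Python, from bench import bot, solve_ik, imaging gives the robot as it stands. Calls block until the motion is done:
- bot.move_ptp(position, orientation): joint-space move of the TCP to a pose.
- bot.movel(position, rot=None, max_speed=150, threshold=None): straight line of the TCP; rot=None keeps the orientation; max_speed is the mean speed in mm/s. With threshold (N) it stops when the force on the tool has changed by that much, and returns True; else False.
- bot.move_j(angles): joint-space move.
- bot.grip(opening, effort=None): opening from 0.0 (shut) to 1.0 (fully open); effort is the grip in N (None keeps the last); returns when the fingers have stopped.
- bot.dwell(seconds).
- solve_ik(position, orientation): joint angles nearest the present ones, or None.
- bot.get_state(): the state.
- imaging.capture(name): name is "scene" or "side" or "wrist"; returns the picture (384x512x3 uint8, blue, green, red); there is no depth.
- imaging.camera_model(name): a dict with "K" (3x3 intrinsics, pixels), "position" and "rotation" of the camera in the world. Camera axes: x right, y up, looking along -z (the intrinsics and any distortion apply to the point x, -y, -z); pixel columns grow to the right and rows downward; lengths in mm; the calibration is good to about 2 mm. A picture is of the moment at which its call begins: read the wrist's pose just before it. camera_model takes no time and is no camera call; for the wrist camera it gives the pose at the moment of the call.
A pose or a line that the arm cannot do raises bot.IKError and nothing moves.
- bot.sign_off(): hands the job in; it is judged then, once.
The state is a dict: "t": time; "qpos": joint angles; "joint_velocities": joint speeds; "effort": joint torques, N m; "tcp_pos": TCP position; "orientation": TCP orientation; "contact_force": force on the tool from outside, world axes, zero at the start; "wrist_torque": the same for the moment, N m; "opening": opening from 0.0 (shut) to 1.0 (fully open); "gripper_force": force on a finger pad.
Only numpy, scipy, OpenCV 4.12 (cv2) and the standard library are available. Lean on these libraries where they do the work, as an engineer would, in place of code of your own. Each camera call takes 0.05 s, during which the arm holds its last target. There are 200 camera calls.

## Working session

There is one attempt and no reset: what is moved stays moved. The work goes in short steps, each a Python script; the robot and the scene stay as the last script left them, time stands still between calls to the robot, and variables do not carry over. Pictures are saved under pics/ and viewed, at most 10 in all, crops included, and the job is handed in when it is done.

```bash
mkdir -p pics; ls; python3 - <<'E'
from bench import bot, imaging
import cv2,json
for n in ("scene","side","wrist"):
    m=imaging.camera_model(n); print(n,m)
    im=imaging.capture(n); cv2.imwrite(f"pics/{n}0.png",im)
a=cv2.imread("pics/scene0.png");cv2.imwrite("pics/scene0b.png",cv2.resize(a,(800,600),interpolation=cv2.INTER_CUBIC))
a=cv2.imread("pics/wrist0.png");cv2.imwrite("pics/wrist0b.png",cv2.resize(a,(800,600),interpolation=cv2.INTER_CUBIC))
print(bot.get_state())
E
```

```text
pics
scene {'K': array([[359.24140312,   0.        , 258.23903584],
       [  0.        , 359.24140312, 191.09448676],
       [  0.        ,   0.        ,   1.        ]]), 'position': array([  13.56326444, -792.99616528,  545.34308698]), 'rotation': array([ 1.11432023, -0.01557998, -0.50384307])}
side {'K': array([[395.66286304,   0.        , 257.52920641],
       [  0.        , 395.66286304, 190.168056  ],
       [  0.        ,   0.        ,   1.        ]]), 'position': array([ 354.38693963,  759.57579763, 1084.16324828]), 'rotation': array([ 0.63045913, -0.00383771, -2.98989111])}
wrist {'K': array([[300.99203887,   0.        , 251.09203716],
       [  0.        , 300.99203887, 192.37139742],
       [  0.        ,   0.        ,   1.        ]]), 'position': array([549.94122824,  77.48803488, 373.12689126]), 'rotation': array([-0.30407024,  0.00159026,  0.00111933])}
{'t': 0.15, 'qpos': array([-1.34216470e-01,  3.26789307e-01, -1.93328658e-01,  1.05200887e+00,
        2.24009422e-05,  1.43659263e+00]), 'joint_velocities': array([-1.70065916e-03, -1.98279756e-03,  4.50765216e-03, -1.85414076e-04,
        6.56543278e-05, -7.60356818e-04]), 'effort': array([ 1.04211274e-03, -4.43704247e+01,  2.62664723e+01,  1.04285317e-02,
       -1.23322516e-04, -3.51401161e-05]), 'tcp_pos': array([5.49568196e+02, 6.75619883e-02, 2.30682874e+02]), 'orientation': array([-3.14027710e+00, -2.00223432e-04,  1.57078341e+00]), 'contact_force': array([ 0.11557297,  0.50481867, -0.52485995]), 'wrist_torque': array([-0.01665799, -0.03306666,  0.02661464]), 'gripper_force': 0.0, 'opening': 1.00153597160479}
```

View pics/scene0b.png

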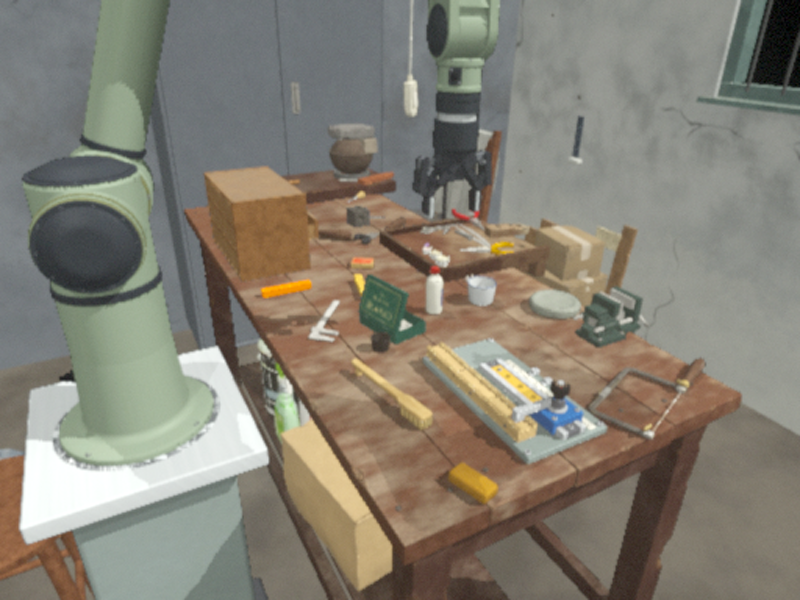

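View pics/wrist0b.png

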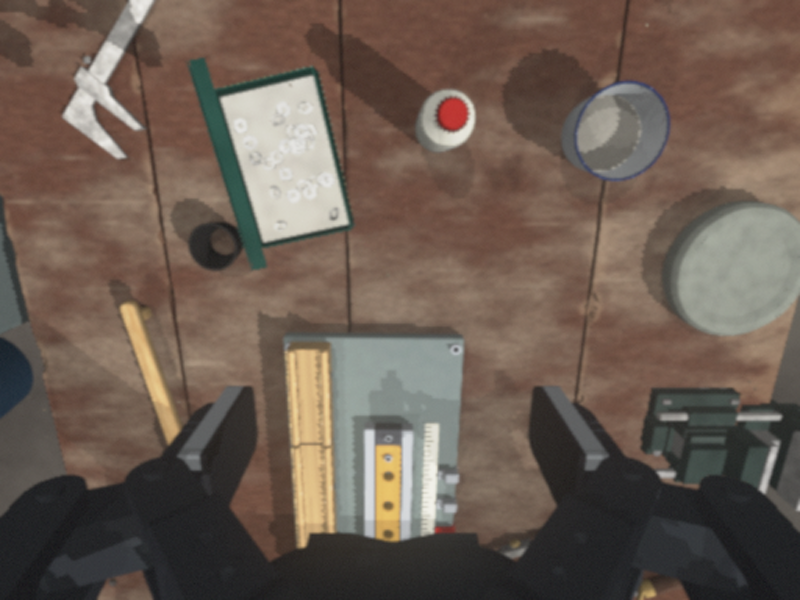

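View pics/side0.png

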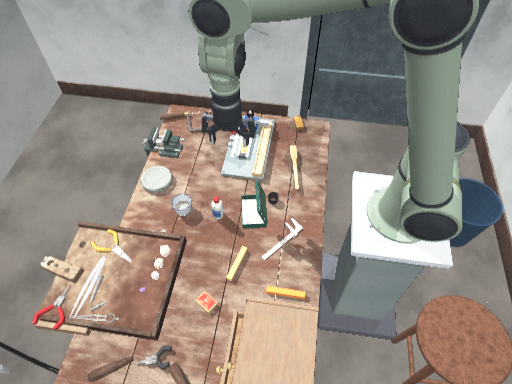

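Candidates for the tube: the yellow brass bar at side (237,263) and the orange bar at side (287,293), which is the look-alike; the wax block at (299,124) is amber. I choose (237,263). The three clips in the wrist picture are at (447,478), (447,508) and red at about (443,530), so red is the one nearest the parking hole.

```bash
cat > h.py <<'E'
from bench import bot, solve_ik, imaging
import numpy as np, cv2
from scipy.spatial.transform import Rotation as R
def ray(m,u,v):
    d=np.linalg.inv(m["K"])@[u,v,1]; d=np.array([d[0],-d[1],-d[2]])
    return R.from_euler('xyz',m["rotation"]).as_matrix()@d
def pix(m,u,v,z):
    d=ray(m,u,v); p=np.array(m["position"]); return p+d*(z-p[2])/d[2]
def proj(m,P):
    c=R.from_euler('xyz',m["rotation"]).as_matrix().T@(np.array(P)-m["position"])
    q=m["K"]@[c[0],-c[1],-c[2]]; return q[:2]/q[2]
def shot(name,f,crop=None,s=None):
    m=imaging.camera_model(name); im=imaging.capture(name)
    np.save(f"pics/{f}.npy",m,allow_pickle=True); cv2.imwrite(f"pics/{f}_raw.png",im)
    if crop: x,y,w,h=crop; im=im[y:y+h,x:x+w]
    if s: im=cv2.resize(im,None,fx=s,fy=s,interpolation=cv2.INTER_CUBIC)
    cv2.imwrite(f"pics/{f}.png",im); return m
def load(f): return np.load(f"pics/{f}.npy",allow_pickle=True).item()
D=[np.pi,0,np.pi/2]
E
python3 - <<'E'
from h import *
w=imaging.camera_model("wrist");s=imaging.camera_model("side")
k=.64
for n,u,v,z in [("TL",285,337,12),("TR",463,337,12),("clip1",447,478,12),("clip2",447,508,12),("red",443,531,12),("h1",389,476,22),("h2",388,506,22),("h3",388,534,22)]:
    print(n,pix(w,u*k,v*k,z).round(1))
for n,u,v in [("t1",243.5,247,),("t2",231,279),("bottle",217,214)]: print(n,pix(s,u,v,16).round(1))
# go look at both
a=cv2.imread("pics/side0.png")
tm=pix(s,237,263,16)
bot.move_ptp([tm[0],tm[1]-75,260],D)
shot("wrist","tube1")
bot.move_ptp([550,-175,260],D)
m=shot("wrist","jig1")
a=cv2.imread("pics/tube1.png");b=cv2.imread("pics/jig1.png")
cv2.imwrite("pics/both.png",cv2.resize(np.vstack([a[:,60:460],b[:,60:460]])[0:768],None,fx=.78,fy=.78))
cv2.imwrite("pics/jig1b.png",cv2.resize(b,(800,600),interpolation=cv2.INTER_CUBIC))
cv2.imwrite("pics/tube1b.png",cv2.resize(a,(800,600),interpolation=cv2.INTER_CUBIC))
print(bot.get_state()["t"])
E
```

```text
TL [461.1 -67.5  12. ]
TR [608.  -67.3  12. ]
clip1 [ 599.7 -205.6   12. ]
clip2 [ 600.9 -238.9   12. ]
red [ 598.1 -265.5   12. ]
h1 [ 546.9 -195.7   22. ]
h2 [ 545.9 -228.    22. ]
h3 [ 545.9 -259.6   22. ]
t1 [477.9 205.2  16. ]
t2 [495.7 312.2  16. ]
bottle [582.  101.6  16. ]
2.425
```

View pics/jig1b.png

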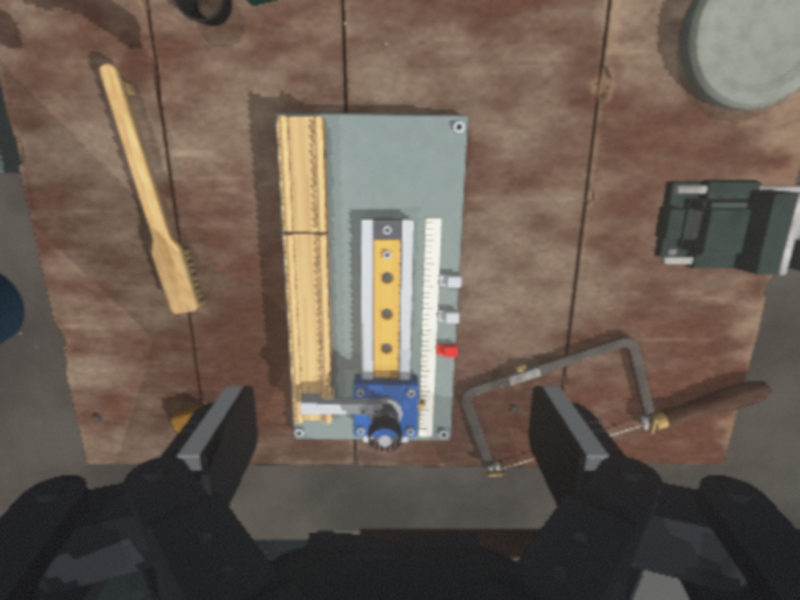

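View pics/tube1b.png

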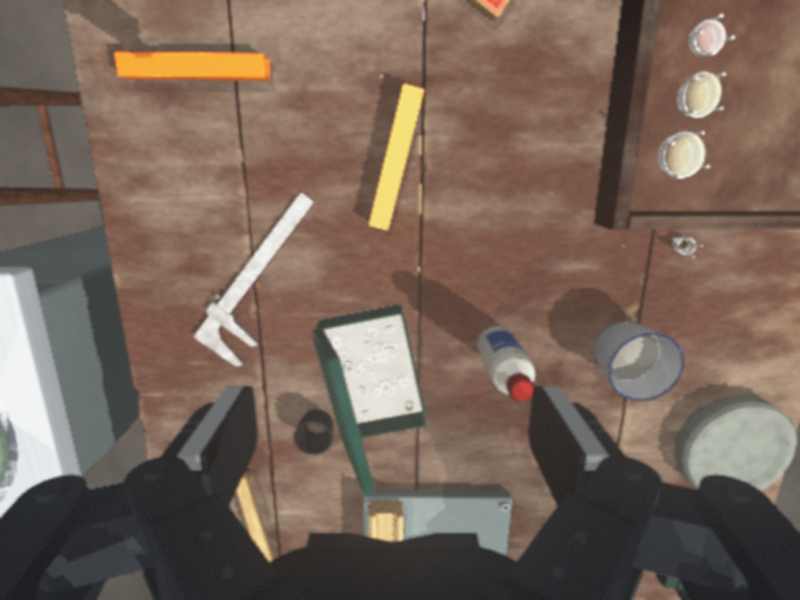

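Jig picture: base corners (277,116), (467,116), (293,440), (450,440); holes (387,278), (387,314), (387,349); red clip (448,351); knob top (385,440). Tube picture: the yellow brass tube runs from (412,87) to (379,228). The orange bar at (193,65) is the look-alike.

```bash
python3 - <<'E'
from h import *
from scipy.optimize import least_squares
m=load("jig1");k=.64
obs=[(277,116,-70,160,12),(467,116,80,160,12),(293,440,-70,-132,12),(450,440,80,-132,12),(305,232,-47,70,36)]
f=lambda p:np.concatenate([proj(m,[p[0]+np.cos(p[2])*x-np.sin(p[2])*y,p[1]+np.sin(p[2])*x+np.cos(p[2])*y,z])-np.array([u,v])*k for u,v,x,y,z in obs])
r=least_squares(f,[530,-230,0]);print(r.x,f(r.x).round(2))
p=r.x
c,s=np.cos(p[2]),np.sin(p[2])
J=lambda P:(np.array([[c,s],[-s,c]])@(P[:2]-p[:2])).round(1)
for n,u,v,z in [("red",448,351,14),("c2",449,317,14),("c1",450,282,14),("h1",387,278,22),("h2",387,314,22),("h3",387,349,22),("knobtop",385,440,80),("knob",385,430,72)]:
    q=pix(m,u*k,v*k,z);print(n,q.round(1),J(q))
t=load("tube1")
for u,v in [(412,87),(379,228),(404,85),(423,90),(369,226),(388,230)]: print(pix(t,u*k,v*k,16).round(1))
print(proj(m,[p[0]+18*c+86*s,p[1]+18*s-86*c,80])/k)
E
```

```text
[ 5.27609579e+02 -2.28162378e+02 -1.08766641e-02] [-1.23 -1.83  1.17 -0.12  0.55 -0.1   0.09  1.03 -0.45  1.62]
red [ 600.3 -265.8   14. ] [ 73.1 -36.8]
c2 [ 600.  -233.5   14. ] [72.4 -4.6]
c1 [ 599.7 -201.8   14. ] [71.8 27.1]
h1 [ 545.9 -196.3   22. ] [17.9 32.1]
h2 [ 545.8 -228.1   22. ] [18.2  0.3]
h3 [ 545.8 -260.5   22. ] [ 18.5 -32.2]
knobtop [ 544.8 -313.7   80. ] [ 18.1 -85.3]
knob [ 544.6 -309.7   72. ] [ 17.9 -81.4]
[503.2 309.3  16. ]
[477.5 203.   16. ]
[497.1 310.6  16. ]
[511.5 307.2  16. ]
[469.3 204.7  16. ]
[484.9 201.4  16. ]
[384.89394072 440.75882904]
```

```bash
cat >> h.py <<'E'
yaw=-0.011
def jw(x,y,z): 
    c,s=np.cos(yaw),np.sin(yaw); return np.array([527.6+c*x-s*y,-228.2+s*x+c*y,z])
O=[np.pi,0,np.pi/2+yaw]
def st(l=""):
    s=bot.get_state(); print(l,round(s["t"],2),s["tcp_pos"].round(1),s["contact_force"].round(1),round(s["opening"],3),round(s["gripper_force"],1))
E
python3 - <<'E'
from h import *
bot.move_ptp(jw(18,-86,130),O)
shot("side","side1"); shot("scene","scene1")
bot.movel(jw(18,-86,58),max_speed=80); st("down")
bot.grip(0.0,30); st("grip")
bot.movel(jw(18,-86,68),max_speed=30); st("up")
E
```

```text
down 4.36 [ 545.1 -314.7   58.5] [ 0.4 -0.2 -0.7] 0.999 0.0
grip 4.94 [ 543.7 -314.5   58.5] [-3.3  0.1  4.5] 0.305 29.4
up 5.42 [ 543.7 -314.4   67.3] [-3.4 -2.4 -6.9] 0.305 30.0
```

```bash
python3 - <<'E'
from h import *
bot.movel(jw(18,-86,69.5),max_speed=20); st("up2")
print(bot.movel(jw(18,-76,69.3),max_speed=20,threshold=14)); st("s1")
print(bot.movel(jw(18,-41,69.3),max_speed=30,threshold=14)); st("s2")
m=shot("scene","scene2",(290,200,130,110),5)
print(bot.movel(jw(18,-41,67),max_speed=20)); st("low")
bot.grip(0.8); st("open")
E
```

```text
up2 5.67 [ 543.7 -314.3   69. ] [-3.6 -2.4 -8.6] 0.302 30.0
False
s1 6.33 [ 543.8 -304.6   68.9] [-4.8 -4.1 -8.5] 0.304 30.0
False
s2 7.64 [ 544.2 -269.6   68.9] [-4.3 -3.5 -8.3] 0.305 30.1
False
low 7.96 [ 544.2 -269.5   66.6] [-4.9 -4.2 -7.6] 0.304 30.1
open 8.44 [ 545.8 -269.4   67.5] [ 0.4  0.3 -0.5] 0.8 0.0
```

View pics/scene2.png

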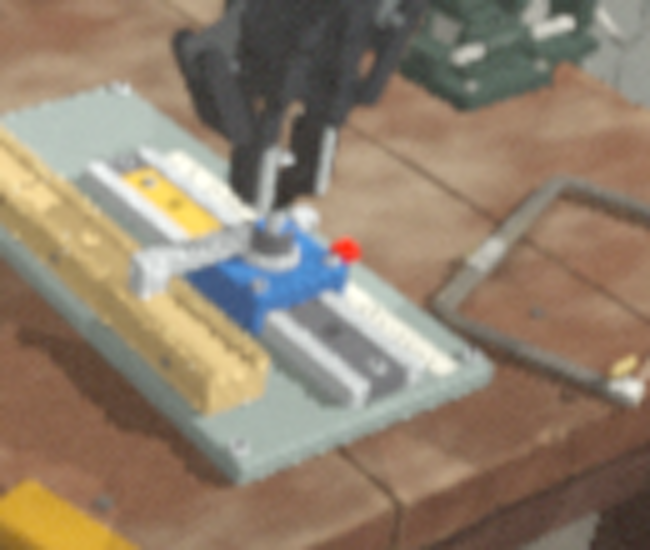

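The carriage followed the knob and now sits beside the red clip (scene crop, clip at (345,250)), with the pin riding short of the hole. Next I push it from behind with closed fingers until the pin locks.

```bash
python3 - <<'E'
from h import *
bot.movel(jw(18,-41,112),max_speed=120)
bot.grip(0.0,30)
bot.movel(jw(18,-74,112),max_speed=120)
bot.movel(jw(18,-74,62),max_speed=80); st("behind")
for y in (-66,-60,-52,-46):
    h=bot.movel(jw(18,y,62),max_speed=8,threshold=13); st(f"push {y} {h}")
    if h: break
bot.movel(jw(18,-76,62),max_speed=40)
bot.movel(jw(18,-76,150),max_speed=150)
bot.move_ptp(jw(18,-120,230),O)
m=shot("wrist","jig2",(160,100,170,190),3); st()
E
```

```text
behind 10.82 [ 545.  -302.5   62.2] [ 0.1 -0.6  0.2] -0.002 0.0
push -66 False 11.97 [ 544.9 -294.4   62. ] [ 0.5  0.9 -0. ] 0.001 0.0
push -60 False 12.87 [ 544.9 -290.6   62.2] [-1.5 -5.9 -2.3] -0.002 3.3
push -52 False 14.02 [ 545.1 -283.6   62.2] [-1.8 -8.7 -3.8] 0.001 4.5
push -46 True 14.66 [ 545.  -284.    62.3] [-0.1 -2.9  0.3] -0.001 1.8
 16.58 [ 543.5 -347.9  228.3] [ 0.1  0.2 -0.9] -0.001 0.0
```

View pics/jig2.png

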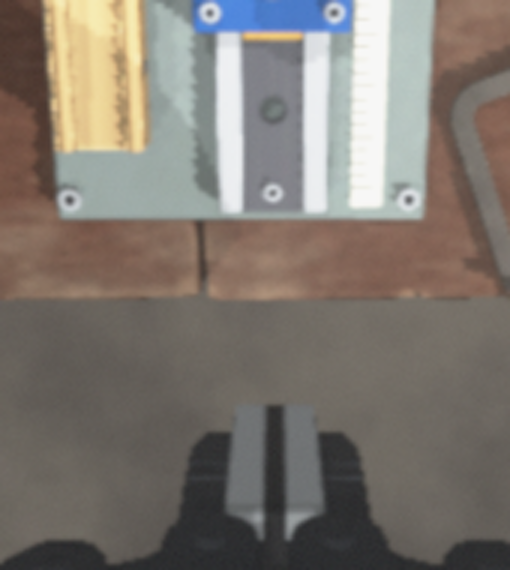

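```bash
python3 - <<'E'
from h import *
m=load("jig2"); im=cv2.imread("pics/jig2_raw.png")
s=shot("scene","scene3"); b=cv2.imread("pics/scene3_raw.png"); b0=cv2.imread("pics/scene0.png")
for n,mm in (("wrist",m),("scene",s)):
    for z in (80,87.5): print(n,z,proj(mm,jw(18,-32,z)).round(1))
print(proj(s,jw(18,-86,80)).round(1))
a=cv2.resize(im[30:180,170:330],None,fx=3,fy=3,interpolation=cv2.INTER_CUBIC)
c=cv2.resize(b[210:285,320:390],(420,450),interpolation=cv2.INTER_CUBIC)
cv2.imwrite("pics/chk.png",cv2.resize(np.hstack([a[:450,:380],c]),None,fx=1,fy=1))
E
```

```text
wrist 80 [251.1  85.2]
wrist 87.5 [251.1  84.9]
scene 80 [342.7 233.8]
scene 87.5 [343.1 231.2]
[358.4 245.5]
```

View pics/chk.png

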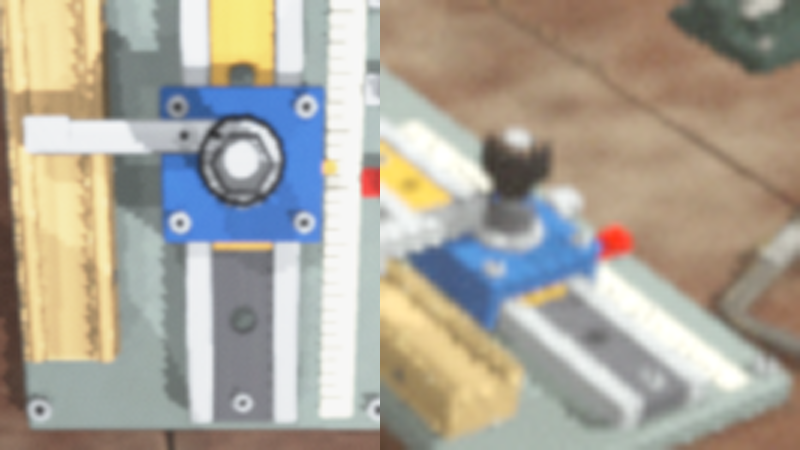

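The carriage stands beside the red clip (370,182). I check the knob's height by template match against the parked picture: home should give a shift of (-15.7,-11.7), riding (-15.3,-14.3).

```bash
python3 - <<'E'
from h import *
k=4
a=cv2.imread("pics/scene0.png");b=cv2.imread("pics/scene3_raw.png")
A=cv2.resize(a,None,fx=k,fy=k,interpolation=cv2.INTER_CUBIC);B=cv2.resize(b,None,fx=k,fy=k,interpolation=cv2.INTER_CUBIC)
def match(x,y,w,h):
    T=A[y*k:(y+h)*k,x*k:(x+w)*k]; X,Y=x-24,y-22
    S=B[Y*k:(Y+h+30)*k,X*k:(X+w+30)*k]
    r=cv2.matchTemplate(S,T,cv2.TM_CCOEFF_NORMED); _,v,_,l=cv2.minMaxLoc(r)
    print((x,y),v.round(3),X+l[0]/k-x,Y+l[1]/k-y)
match(351,241,16,13); match(350,256,18,12);match(353,243,11,8)
t=np.hstack([A[235*k:285*k,335*k:385*k],B[223*k:273*k,319*k:369*k]])
cv2.imwrite("pics/cmp.png",cv2.resize(t,None,fx=2,fy=2))
s=load("scene3")
print(proj(s,jw(18,-32,36))-proj(s,jw(18,-86,36)))
E
```

```text
Traceback (most recent call last):
AttributeError: 'float' object has no attribute 'round'
```

```bash
python3 - <<'E'
from h import *
k=4
a=cv2.imread("pics/scene0.png");b=cv2.imread("pics/scene3_raw.png")
A=cv2.resize(a,None,fx=k,fy=k,interpolation=cv2.INTER_CUBIC);B=cv2.resize(b,None,fx=k,fy=k,interpolation=cv2.INTER_CUBIC)
def match(x,y,w,h):
    T=A[y*k:(y+h)*k,x*k:(x+w)*k]; X,Y=x-24,y-22
    S=B[Y*k:(Y+h+30)*k,X*k:(X+w+30)*k]
    r=cv2.matchTemplate(S,T,cv2.TM_CCOEFF_NORMED); _,v,_,l=cv2.minMaxLoc(r)
    print((x,y),round(v,3),X+l[0]/k-x,Y+l[1]/k-y)
match(351,241,16,13); match(350,256,18,12);match(353,243,11,8)
t=np.hstack([A[235*k:285*k,335*k:385*k],B[223*k:273*k,319*k:369*k]])
cv2.imwrite("pics/cmp.png",cv2.resize(t,None,fx=2,fy=2))
s=load("scene3")
print(proj(s,jw(18,-32,36))-proj(s,jw(18,-86,36)))
E
```

```text
(351, 241) 0.916 -15.75 -12.25
(350, 256) 0.909 -16.0 -12.75
(353, 243) 0.979 -15.75 -12.0
[-15.22985263 -12.16748509]
```

View pics/cmp.png

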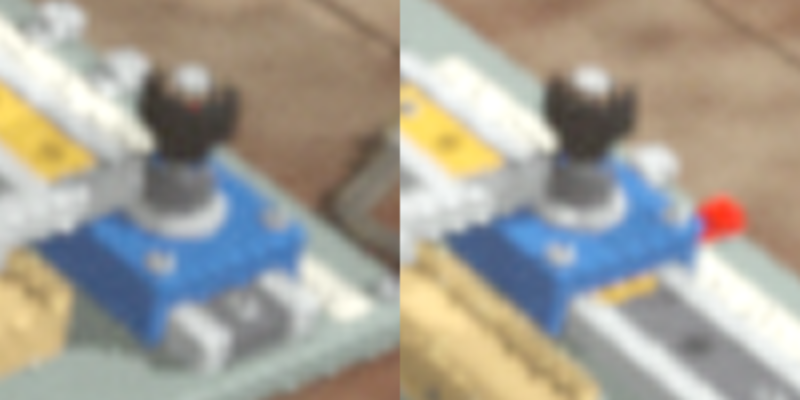

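The shifts agree ((-15.75,-12.0) measured) and the two crops show the same knob height, so the pin is home. Now the tube, with a check from close above by colour.

```bash
python3 - <<'E'
from h import *
bot.grip(0.6,40)
bot.move_ptp([490,256,150],[np.pi,0,np.pi/2-.237]); bot.dwell(.2)
m=shot("wrist","tube2"); st()
im=cv2.imread("pics/tube2_raw.png"); hsv=cv2.cvtColor(im,cv2.COLOR_BGR2HSV)
k=cv2.inRange(hsv,(20,100,150),(33,255,255))
n,l,s,c=cv2.connectedComponentsWithStats(k)
print(proj(m,[490.3,256.1,16]))
for i in range(1,n):
    if s[i,4]>150:
        r=cv2.minAreaRect(np.argwhere(l==i)[:,::-1].astype(np.float32)); b=cv2.boxPoints(r)
        P=np.array([pix(m,*q,16)[:2] for q in b]); print(s[i],P.round(1).tolist(),P.mean(0).round(1))
        e=[np.linalg.norm(P[(j+1)%4]-P[j]) for j in range(4)];j=int(np.argmax(e));d=P[(j+1)%4]-P[j];d*=np.sign(d[1]);print(np.round(e,1),"yaw",np.arctan2(-d[0],d[1]).round(3))
E
```

```text
19.62 [490.4 255.6 150. ] [ 0.  -0.6  0.6] 0.597 0.0
[250.66164749 182.40100775]
[ 242  122   19  112 1864] [[468.2, 207.2], [496.9, 312.6], [512.0, 308.6], [485.1, 202.7]] [490.5 257.8]
[109.2  15.6 109.3  17.4] yaw -0.249
```

View pics/tube2.png

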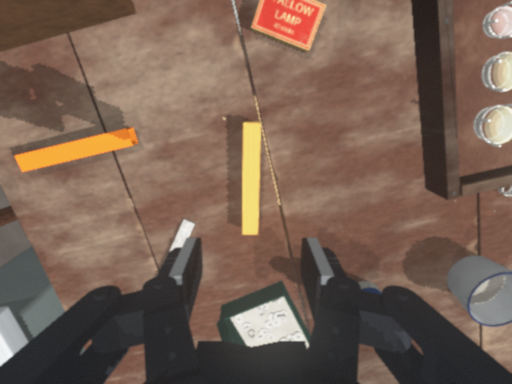

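The close view shows the brass tube at (251,178), the orange look-alike at (75,150), and room for the fingers. Grasp.

```bash
python3 - <<'E'
from h import *
T=[np.pi,0,np.pi/2-.25]
bot.movel([490.5,257,60],rot=T,max_speed=120)
bot.movel([490.5,257,8.5],max_speed=50); st("down")
bot.grip(0.0,40); st("grip")
bot.movel([490.5,257,150],max_speed=120); st("lift")
bot.movel(jw(-47,53,150),rot=O,max_speed=180); bot.dwell(.3); st("over")
m=shot("wrist","carry")
print(bot.movel(jw(-47,53,60),max_speed=80,threshold=12)); st("near")
shot("side","side4");shot("scene","scene4")
E
```

```text
down 21.7 [490.8 257.1   8.8] [ 0.1  0.4 -0.5] 0.604 0.0
grip 22.11 [490.8 257.2   8.9] [-0.4  0.1  3.8] 0.167 39.9
lift 23.44 [489.9 256.7 149.1] [ 0.2  0.  -2.6] 0.17 39.3
over 26.29 [ 481.2 -174.5  150. ] [ 0.2 -0.3 -1.6] 0.168 39.3
False
near 27.62 [ 481.6 -174.9   60.5] [ 0.   0.7 -1.7] 0.174 39.3
```

```bash
python3 - <<'E'
from h import *
print(bot.movel(jw(-47,53,36.5),max_speed=15,threshold=5)); st("floor")
E
```

```text
True
floor 28.98 [ 481.1 -174.7   38.9] [0.  0.2 4.7] 0.168 40.0
```

```bash
python3 - <<'E'
from h import *
for y in (46,40,34):
    h=bot.movel(jw(-47,y,39.1),max_speed=8,threshold=6); st(f"{y} {h}")
    if h: break
E
```

```text
46 False 30.08 [ 481.  -181.9   39. ] [-0.5  0.8 -0. ] 0.17 39.5
40 False 30.98 [ 481.  -187.5   39. ] [-0.2  1.  -1.8] 0.17 39.4
34 True 31.5 [ 480.9 -190.    38.9] [0.2 0.1 4. ] 0.174 40.0
```

```bash
python3 - <<'E'
from h import *
bot.grip(0.45); st("open")
bot.movel(jw(-47,39,150),max_speed=100)
bot.move_ptp(jw(-30,20,170),O); bot.dwell(.2)
m=shot("wrist","fin"); st()
im=cv2.imread("pics/fin_raw.png")
for n,P in (("stop",(-47,-17,46)),("far",(-47,93,46)),("L",(-55,38,46)),("R",(-39,38,46))): print(n,proj(m,jw(*P)).round(1))
u,v=proj(m,jw(-47,20,46)).astype(int); cv2.imwrite("pics/finc.png",cv2.resize(im[max(0,v-110):v+110,max(0,u-80):u+160],None,fx=2.7,fy=2.7,interpolation=cv2.INTER_CUBIC))
E
```

```text
open 31.86 [ 479.6 -188.4   37.8] [-0.4 -0.2 -0.4] 0.447 0.0
 33.63 [ 497.  -207.2  169.2] [ 0.2  0.2 -1.5] 0.446 0.0
stop [234.2 224.1]
far [232.1 104.4]
L [224.3 167.9]
R [242.1 167.9]
```

```bash
ls pics | wc -l
```

```text
47
```

My ten views are used up, so I check the seating numerically with intensity profiles.

```bash
python3 - <<'E'
from h import *
m=load("fin"); im=cv2.imread("pics/fin_raw.png"); hsv=cv2.cvtColor(im,cv2.COLOR_BGR2HSV)
print("along v:sat", [(v,*map(int,hsv[v,233])) for v in list(range(96,114,2))+list(range(206,240,2))])
print("across", [(u,*map(int,hsv[150,u])) for u in range(208,262,2)])
ref=hsv[120:200,229:238].reshape(-1,3); print(np.median(ref,0))
lo=np.array([np.median(ref[:,0])-3,np.median(ref[:,1])-45,120]); 
k=cv2.inRange(hsv,lo,np.array([np.median(ref[:,0])+4,255,255]))
k[:, :205]=0;k[:,265:]=0
n,l,s,c=cv2.connectedComponentsWithStats(k);i=1+np.argmax(s[1:,4])
r=cv2.minAreaRect(np.argwhere(l==i)[:,::-1].astype(np.float32)); P=np.array([pix(m,*q,46)[:2] for q in cv2.boxPoints(r)])
print(s[i],P.round(1).tolist(),P.mean(0).round(1),"expected",jw(-47,38,46)[:2].round(1))
E
```

```text
along v:sat [(96, 17, 102, 208), (98, 18, 103, 205), (100, 18, 101, 156), (102, 17, 101, 144), (104, 18, 109, 145), (106, 21, 143, 227), (108, 21, 142, 234), (110, 22, 143, 233), (112, 21, 142, 234), (206, 21, 138, 233), (208, 21, 138, 233), (210, 21, 139, 233), (212, 21, 139, 233), (214, 22, 139, 233), (216, 22, 137, 233), (218, 21, 138, 233), (220, 21, 138, 232), (222, 19, 140, 188), (224, 19, 117, 148), (226, 0, 2, 140), (228, 105, 7, 214), (230, 110, 7, 216), (232, 100, 7, 215), (234, 100, 4, 215), (236, 17, 11, 211), (238, 19, 90, 225)]
across [(208, 10, 95, 89), (210, 10, 85, 87), (212, 42, 13, 99), (214, 38, 17, 120), (216, 17, 92, 163), (218, 18, 99, 157), (220, 18, 98, 145), (222, 17, 101, 139), (224, 20, 135, 194), (226, 21, 141, 234), (228, 22, 141, 234), (230, 21, 144, 232), (232, 22, 141, 234), (234, 22, 140, 234), (236, 21, 142, 233), (238, 21, 142, 234), (240, 22, 139, 233), (242, 20, 131, 212), (244, 17, 104, 170), (246, 18, 103, 181), (248, 20, 98, 227), (250, 18, 87, 210), (252, 40, 16, 140), (254, 75, 14, 146), (256, 75, 16, 157), (258, 75, 16, 156), (260, 77, 15, 154)]
[ 21.  141.  233.5]
[ 212   24   39  266 6601] [[467.2, -73.8], [495.0, -73.5], [498.2, -316.9], [461.9, -317.6]] [ 480.6 -195.5] expected [ 481.  -189.7]
```

```bash
python3 - <<'E'
from h import *
m=load("fin"); im=cv2.imread("pics/fin_raw.png"); hsv=cv2.cvtColor(im,cv2.COLOR_BGR2HSV).astype(int)
print([(v,*hsv[v,228:240].mean(0).round().astype(int)) for v in range(102,108)],[(v,*hsv[v,228:240].mean(0).round().astype(int)) for v in range(219,230)])
for v in (105,221,222,223): print(v,pix(m,233,v,46)[1].round(2))
for v in (224,225,226,227): print(v,"z50",pix(m,233,v,50)[1].round(2),"z46",pix(m,233,v,46)[1].round(2))
# tube edges by row
for r in (112,212):
    g=np.where(hsv[r-2:r+3,215:255,1].mean(0)>122)[0]+215; print(r,g[0],g[-1],pix(m,g.mean()+0.0,r,46).round(1))
print(m["position"].round(1))
E
```

```text
[(102, np.int64(17), np.int64(101), np.int64(151)), (103, np.int64(18), np.int64(102), np.int64(144)), (104, np.int64(18), np.int64(109), np.int64(146)), (105, np.int64(19), np.int64(134), np.int64(179)), (106, np.int64(21), np.int64(143), np.int64(227)), (107, np.int64(21), np.int64(142), np.int64(234))] [(219, np.int64(21), np.int64(138), np.int64(233)), (220, np.int64(21), np.int64(139), np.int64(232)), (221, np.int64(20), np.int64(140), np.int64(225)), (222, np.int64(19), np.int64(140), np.int64(198)), (223, np.int64(19), np.int64(137), np.int64(174)), (224, np.int64(18), np.int64(118), np.int64(151)), (225, np.int64(17), np.int64(53), np.int64(121)), (226, np.int64(20), np.int64(2), np.int64(140)), (227, np.int64(108), np.int64(7), np.int64(193)), (228, np.int64(107), np.int64(8), np.int64(214)), (229, np.int64(105), np.int64(6), np.int64(216))]
105 -135.21
221 -241.43
222 -242.46
223 -243.49
224 z50 -242.8 z46 -244.52
225 z50 -243.82 z46 -245.56
226 z50 -244.84 z46 -246.6
227 z50 -245.87 z46 -247.64
112 223 242 [ 481.7 -140.9   46. ]
212 226 243 [ 481.1 -232.3   46. ]
[ 498.2 -129.9  311.7]
```

The tube lies between the lips with a gap of about 0.6 mm, but that reading has about 1 mm of error. A gentle push on its far end with closed fingers will settle it.

```bash
python3 - <<'E'
from h import *
bot.grip(0.0,30)
bot.move_ptp(jw(-47,113,90),O)
bot.movel(jw(-47,113,40),max_speed=60); st("behind")
for y in (108,98):
    h=bot.movel(jw(-47,y,40),max_speed=6,threshold=4.5); st(f"{y} {h}")
    if h: break
bot.movel(jw(-47,116,40),max_speed=40)
bot.movel(jw(-47,116,150),max_speed=120)
bot.move_ptp(jw(-30,20,170),O); bot.dwell(.2)
m=shot("wrist","fin2"); st()
im=cv2.imread("pics/fin2_raw.png"); hsv=cv2.cvtColor(im,cv2.COLOR_BGR2HSV).astype(int)
print([(v,hsv[v,228:240].mean(0).round().astype(int).tolist()) for v in [*range(102,109),*range(221,229)]])
print(m["position"].round(1))
for r in (112,212):
    g=np.where(hsv[r-2:r+3,215:255,1].mean(0)>122)[0]+215; print(r,pix(m,g.mean(),r,46).round(1))
E
```

```text
behind 35.63 [ 482.1 -114.8   40.2] [0.3 0.2 0.8] 0.002 0.0
108 False 36.62 [ 481.8 -119.7   40. ] [-0.   0.5  0.1] 0.002 0.0
98 True 37.69 [ 481.3 -125.2   39.6] [-0.2 -0.4 -0.1] 0.002 0.0
 39.98 [ 497.4 -206.7  169.6] [ 0.1  0.2 -0.3] -0.001 0.0
[(102, [18, 102, 169]), (103, [18, 101, 155]), (104, [18, 103, 151]), (105, [18, 118, 164]), (106, [19, 142, 204]), (107, [21, 143, 232]), (108, [22, 141, 236]), (221, [22, 138, 235]), (222, [20, 140, 228]), (223, [19, 140, 201]), (224, [19, 127, 171]), (225, [18, 79, 136]), (226, [14, 14, 127]), (227, [110, 6, 166]), (228, [111, 8, 211])]
[ 498.4 -129.4  312. ]
112 [ 482.  -140.5   46. ]
212 [ 480.5 -231.9   46. ]
```

```bash
python3 -c "
from h import *
print(bot.sign_off())"
```

```text
the job is handed in; nothing more can be done
None
```

I handed the job in at about 40 s. The pin is home in the hole beside the red clip, and the tube lies in the channel against the stop finger, measured gap about 0.6 mm ±1 mm. All force readings I saw stayed well under the limits, the gripper is clear, and the verdict was not shown.

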